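Empty a mould and check its guide tube with a gauge rod

ROBOT

A 7-joint arm with a two-finger parallel gripper is mounted at the origin on the work surface. World frame = base frame: x ahead of the robot, y to its left, z up, the work surface at z = 0. Lengths are in m, angles in rad, forces in N, time in s.
With the tool pointing down it reaches from about 0.425 to 1.025 m from the base axis. Payload 3.6 kg.
Tool frame: the origin (TCP) lies on the centre line of the jaws, within the pads' length; the fingertips stand 25 mm ahead of it and the grasp point (between the pads) lies 6 mm ahead of it; z points along the fingers, y is the direction in which the jaws open and shut (so a half turn about z gives the same grasp; the last joint's range is limited). The gripper opens to 85 mm and grips with 20 to 120 N. Pads are 22 mm wide; open, the fingers measure 114 mm over their backs; the gripper's body (76 mm by 85 mm) begins 54 mm behind the grasp point. The pads swing forward as they close: fully open they stand 13 mm farther back than shut.
Start: joints at [-1.409, 0.591, 0.048, 1.609, -0.033, 0.943, -0.034], TCP at [0.183, 0.702, 0.256] pointing down, gripper open.
Joint ranges: [-2.69, 2.69], [-0.47, 2.24], [-1.27, 1.36], [0.19, 2.51], [-1.53, 4.68], [0.08, 2.07], [-3.09, 3.09]. Speed limits (rad/s): [2.57, 2.57, 3.14, 3.14, 3.14, 3.14, 3.14].

INTERFACE

Orientations are given as a unit quaternion [w, x, y, z].
In Python, from plant import * gives the robot as it stands. The module is installed in compiled form; this text tells all that it offers.
- The arm moves only by the shell command python3 -m handwheel 'ROWS' [OPENING]. ROWS is JSON, a list of rows, each an object with "offset": the shift along the tool's x, y, z in mm, a list of three; "turn": the turn, a rotation vector about the tool's x, y, z in degrees, a list of three. In form: [{"offset": [x, y, z], "turn": [wx, wy, wz]}, ...]. A call has exactly 5 rows; each row shifts and turns the commanded pose from where the row before left it, along the tool's axes as they then stand; what a row does not reach is not made up. A row lasts 1/10 s, in which the tool goes at most 50 mm and 8.59 degrees, less where a joint would pass 70% of its speed; a pose out of reach is approached as far as the arm can. A call is refused whole if a number of a shift passes 50 or a number of a turn 8.59, either way. A call with a gripper value outside its range is refused whole. OPENING is the opening, from 0 (shut) to 1 (fully open), set as the call begins (- or left out, the last holds). The fingers move at their own pace and stop on an object; the grip force is fixed at half the most. Time passes only in rows, so rows that do not move let the fingers close, or fill a call up. It gives the time, the measured TCP pose, the force and the opening at its end, in the units of the state.
- state(): the state, without advancing time (a new reading comes with each control period).
- capture(name): name is "scene" or "side" or "wrist"; returns the picture (420x560x3 uint8, blue, green, red); there is no depth.
- camera_params(name): a dict with "intrinsics" (3x3 intrinsics, pixels), "k1" (the pictures are not rectified: a ray, as slopes to the right and down, at radius r is drawn at 1 + k1 r^2 times it, then the intrinsics apply), "extrinsics" (4x4, takes a point from camera to world coordinates). Camera axes: x right, y down, z forward; pixel columns grow to the right and rows downward; lengths in m; the calibration is good to about 2 mm. A picture is of the moment at which its call begins: read the wrist's pose just before it. camera_params takes no time and is no camera call; for the wrist camera it gives the pose at the moment of the call.
- finish_job(): hands the job in, once; it reports no verdict.
The state is a dict: "t": time; "q": joint angles; "joint_velocities": joint speeds; "joint_torque": joint torques, N m; "tcp_pos": TCP position; "tcp_rot": TCP orientation; "ft_force": force on the tool from outside, world axes, zero at the start; "torque": the same for the moment, N m; "grip_width": finger opening in m.
Only numpy, scipy, OpenCV 4.12 (cv2) and the standard library are available. Lean on these libraries where they do the work, as an engineer would, in place of code of your own. Each camera call takes 0.05 s, during which the arm holds its last target. There are 200 camera calls.

TASK

Lift the cast bracket out of the open mould and set it down on its flange, well inside the clear tray, without dropping it, and let go. Then take the gauge rod from its rack, push its thin end into the guide tube on the side of the mould until the collar stops against the tube's mouth, and draw it right out again. Finish while still holding the rod by its handle, level and still in the air and touching nothing else, with its tip beneath the middle of the magnifier's lens; leave the spare bracket, the tape roll and the jar where they are.

Things in the scene. Friction and masses are not known exactly. Their poses are not given: they have to be found in the camera images.
- mould: Fixed pale rubber mould block, 94 (x) x 124 (y) x 75 mm high, on a 6 mm plywood base board 110 x 140 mm. Origin: centre of its underside. Cavity open to the top, 46 (x) x 78 (y) mm, floor 36 mm above the table. A horizontal steel guide tube sticks out 45 mm from the middle of its -x face, axis 55 mm above the table, and opens through the 24 mm wall into the cavity. +x is the direction in which the rod is pushed in.
- tube_mouth (a point): Centre of the guide tube's open mouth, 92 mm from the mould's origin along -x and 55 mm above the table; axes as the mould's (+x leads into the tube). Round bore 13 mm across, flared at the mouth to 28 mm over the last 12 mm, rim 36 mm outside. While the bracket sits in the cavity it blocks the rod.
- bracket: Loose cast T-shaped bracket, about 0.1 kg, sitting in the mould cavity with 3 mm play all round, parallel to the mould's axes. Flange 40 (x) x 72 (y) x 30 mm high; upright web on it 14 (x) x 52 (y) mm, reaching 95 mm above the underside, so the web stands 56 mm above the mould's top. Origin: centre of the flange's underside; z up.
- tray: Fixed clear open tray, 130 (x) x 120 (y) x 30 mm high, walls 4 mm, inner floor 4 mm above the table, empty. Origin: centre of its underside.
- gauge: Loose gauge rod, about 0.13 kg, lying level on its rack, +x along the rod towards the tip, z up. Origin: on the rod's axis, in the handle, 45 mm behind the collar's front face (near the balance point), 60 mm above the table at the start. Handle: flat-sided aluminium bar 16 wide (y) x 20 high (z), from 60 mm behind to 37 mm ahead of the origin. Collar: disc 36 mm across, 8 mm thick, front face at 45 mm. Probe: steel rod 8 mm across, 105 mm long, tip at 150 mm.
- tip (a point): End of the gauge rod's probe, on its axis, 150 mm along +x from the gauge's origin.
- collar (a point): Centre of the front face of the gauge rod's collar, 45 mm along +x from the gauge's origin; it meets the tube mouth when the rod is fully in.
- rack: Fixed wooden rack holding the gauge rod: a 10 mm plank 200 x 56 mm with two notched supports, one under the handle 50 mm behind the gauge's origin, one under the probe 105 mm ahead of it, each 14 mm long and no higher than 64 mm; the rod lifts straight up out of them. Between the supports the handle is free on both sides. Origin: on the table, below the gauge's origin to within 6 mm along x; +x as the rod's.
- magnifier: Fixed stand magnifier: round lens in a 68 mm dark ring held level, underside 200 mm above the table. Origin: on the table straight below the lens's centre. Its post (12 mm) and foot (70 mm disc, 12 mm high) stand 95 mm to +x of it, an arm joining post and ring 200 mm up; the space below the lens is open from the other sides.
- lens (a point): Centre of the underside of the magnifier's lens ring, 200 mm above the table.
- spare: Bystander: loose spare bracket, same shape as the one in the mould, standing on the table. Leave it.
- tape: Bystander: loose tape roll, 90 mm across, 40 mm high, lying flat. Leave it.
- jar: Bystander: loose jar 60 mm across, 85 mm high. Leave it.
Not all that is in view belongs to the job. What is shaped like the bracket but pink or purple is not meant. Of the things shaped like the rack, the wooden one is meant.

How it is judged:
By the outcome, as a careful person would: the job done as asked, in the order asked, and still so for the second after the job is handed in, while the arm keeps its last pose, push and grip.
It also fails if it takes over 67 s, if anything falls off the work surface, if the arm or the gripper's body presses on something with over 40 N, if the wrist force passes 120 N, or if a joint passes its speed limit or range.

## Working session

There is one attempt and no reset: what is moved stays moved. The work goes in short steps, Python scripts to look and compute and a shell command to move; the robot and the scene stay as the last step left them, time stands still between calls to the robot, and variables do not carry over. Pictures are saved under pics/ and viewed, about 8 in all and at most 12, crops included, and the job is handed in when it is done.

```bash
mkdir -p pics
cat > h.py <<'E'
from plant import *
import numpy as np, cv2
from scipy.spatial.transform import Rotation as R
def snap(n,f):
    p=camera_params(n); im=capture(n); cv2.imwrite('pics/'+f+'.png',im); np.savez('pics/'+f+'.npz',K=p['intrinsics'],k=p['k1'],E=p['extrinsics']); return im
def cam(f):
    d=np.load('pics/'+f+'.npz'); return d['K'],float(d['k']),d['E']
def ray(f,px):
    K,k,E=cam(f)
    n=cv2.undistortPoints(np.array([[px]],float),K,np.array([k,0,0,0,0.]))[0,0]
    return E[:3,3],E[:3,:3]@np.array([n[0],n[1],1])
def onz(f,px,z):
    o,d=ray(f,px); return o+d*(z-o[2])/d[2]
def proj(f,P):
    K,k,E=cam(f); T=np.linalg.inv(E)
    return cv2.projectPoints(np.array([P],float),cv2.Rodrigues(T[:3,:3])[0],T[:3,3],K,np.array([k,0,0,0,0.]))[0][0,0]
def tri(f1,p1,f2,p2):
    o1,d1=ray(f1,p1);o2,d2=ray(f2,p2)
    s=np.linalg.lstsq(np.c_[d1,-d2],o2-o1,rcond=None)[0]
    a=o1+d1*s[0];b=o2+d2*s[1];return (a+b)/2,np.linalg.norm(a-b)
def st():
    s=state(); 
    print('t',s['t'],'p',np.round(s['tcp_pos'],4),'q',np.round(s['tcp_rot'],4),'F',np.round(s['ft_force'],1),'w',round(s['grip_width'],4),'j',np.round(s['q'],2)); return s
def rot(s):
    q=s['tcp_rot'];return R.from_quat([q[1],q[2],q[3],q[0]])
def need(P,yaw_y=None):
    "shift in tool axes (mm) to TCP target P; turn about tool z (deg) so that tool y is along world heading yaw_y"
    s=state();r=rot(s);print('offset',np.round(r.inv().apply(np.array(P)-s['tcp_pos'])*1e3,1))
    if yaw_y is not None:
        z=np.array([0,0,-1.]);y=np.array([np.cos(yaw_y),np.sin(yaw_y),0]);
        for sg in(1,-1):
            T=R.from_matrix(np.c_[np.cross(sg*y,z),sg*y,z]);print('turn',np.round((r.inv()*T).as_rotvec(degrees=True),2), 'shift after turn',np.round(T.inv().apply(np.array(P)-s['tcp_pos'])*1e3,1))
E
python3 - <<'E'
from h import *
st()
for n in('scene','side','wrist'):
    snap(n,n+'0');E=cam(n+'0')[2];print(n,np.round(E,3).tolist(),cam(n+'0')[0][0,0])
a=cv2.imread('pics/scene0.png');b=cv2.imread('pics/side0.png')
print(a.shape)
E
```

```text
t 0.0 p [0.1825 0.7008 0.2551] q [-1.000e-04  1.270e-01  9.919e-01 -1.100e-03] F [-0.8  0.3 -0.1] w 0.0855 j [-1.41  0.59  0.05  1.61 -0.03  0.94 -0.03]
scene [[0.78, 0.497, -0.38, 1.153], [0.625, -0.615, 0.48, -0.902], [0.005, -0.612, -0.791, 1.544], [0.0, 0.0, 0.0, 1.0]] 545.0039844125345
side [[-0.998, -0.039, 0.055, 0.383], [-0.066, 0.72, -0.691, 0.769], [-0.012, -0.693, -0.721, 0.985], [0.0, 0.0, 0.0, 1.0]] 447.6463388848642
wrist [[0.252, 0.923, 0.29, 0.11], [0.968, -0.24, -0.079, 0.721], [-0.003, 0.301, -0.954, 0.373], [0.0, 0.0, 0.0, 1.0]] 308.1186213034546
(420, 560, 3)
```

View pics/scene0.png

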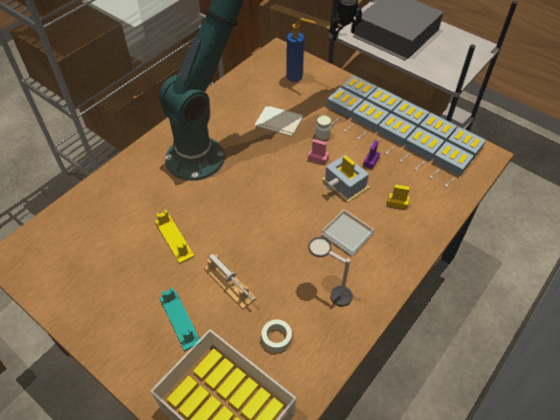

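View pics/side0.png

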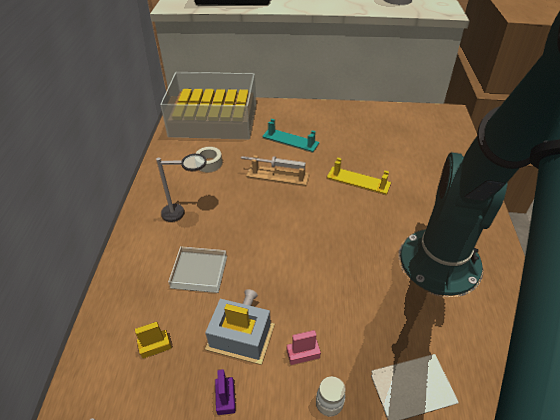

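The scene view shows the mould with the yellow bracket at (347,178), the tray at (348,232), the rack and rod at (230,280), the lens at (319,246) and the spare at (400,197). In the side view they are at (239,328), (199,269), (278,172), (194,162) and (153,340). I'll enlarge both views to read exact points.

Run:
```python
from h import *
a=cv2.imread('pics/scene0.png');b=cv2.imread('pics/side0.png')
def c(im,x,y,w,h,s): return cv2.resize(im[y:y+h,x:x+w],None,fx=s,fy=s,interpolation=cv2.INTER_CUBIC)
# scene rack 195..265,245..315 ; scene mould/tray 305..375
A=np.hstack([c(a,195,245,80,60,5),c(a,300,145,80,60,5)]);B=np.hstack([c(b,235,135,80,60,5),c(b,200,280,80,60,5)])
cv2.imwrite('pics/v1.png',np.vstack([A,B]))
A=np.hstack([c(a,300,205,80,60,5),c(a,300,250,80,60,5)]);B=np.hstack([c(b,150,240,80,60,5),c(b,150,145,80,60,5)])
cv2.imwrite('pics/v2.png',np.vstack([A,B]))
```

```text
(no output)
```

View pics/v1.png

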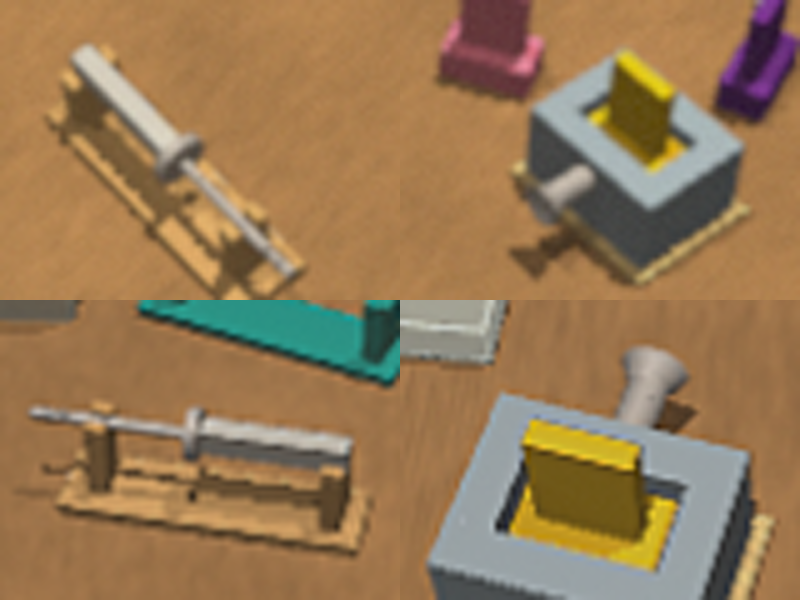

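View pics/v2.png

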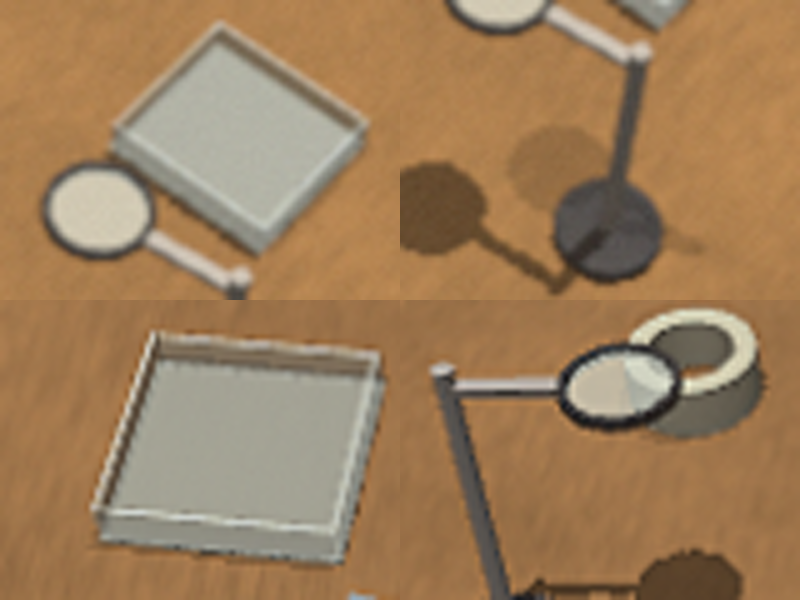

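The crops show the mould top corners, tube mouth, tray rim corners, rod ends and lens clearly. Next I compute positions from them.

Run:
```python
from h import *
def S(p,po,o): return [(p[0]-po[0]+.5)/5-.5+o[0],(p[1]-po[1]+.5)/5-.5+o[1]]
np.set_printoptions(precision=4,suppress=True)
ms=[S(p,(400,0),(300,145)) for p in[(532,105),(622,52),(742,148),(652,208)]]
P=[onz('scene0',p,.075)[:2] for p in ms];print('mould scene',np.array(P),np.mean(P,0),[np.linalg.norm(P[i]-P[i-1]) for i in range(4)])
md=[S(p,(400,300),(200,280)) for p in[(500,395),(750,453),(430,568)]]
Q=[onz('side0',p,.075)[:2] for p in md];print('mould side',np.array(Q),(Q[1]+Q[2])/2,[np.linalg.norm(Q[0]-Q[i]) for i in(1,2)])
print('webtop side',[onz('side0',S(p,(400,300),(200,280)),.131)[:2] for p in[(530,425),(640,452)]])
print('mouth tri',tri('scene0',S((541,203),(400,0),(300,145)),'side0',S((656,362),(400,300),(200,280))))
t=[onz('scene0',S(p,(0,0),(300,205)),.03)[:2] for p in[(113,132),(220,25),(367,127),(265,230)]];print('tray scene',np.array(t),np.mean(t,0))
t=[onz('side0',S(p,(0,300),(150,240)),.03)[:2] for p in[(152,332),(382,353),(335,530),(97,512)]];print('tray side',np.array(t),np.mean(t,0),[np.linalg.norm(t[i]-t[i-1]) for i in range(4)])
print('tip',tri('scene0',S((290,270),(0,0),(195,245)),'side0',S((33,411),(0,300),(235,135))))
print('collar',tri('scene0',S((178,158),(0,0),(195,245)),'side0',S((195,432),(0,300),(235,135))))
print('hend top',onz('scene0',S((83,52),(0,0),(195,245)),.07),onz('side0',S((350,440),(0,300),(235,135)),.07))
print('lens',tri('scene0',S((99,210),(0,0),(300,205)),'side0',S((620,386),(400,300),(150,145))))
print('post top',tri('scene0',S((638,52),(400,0),(300,250)),'side0',S((443,370),(400,300),(150,145))))
print('foot',onz('scene0',S((609,228),(400,0),(300,250)),.012))
print('spare, jar, tape',onz('side0',(152,342),.03),onz('side0',(333,388),.085),onz('side0',(208,157),.04))
```

```text
mould scene [[0.4504 0.2269]
 [0.4711 0.311 ]
 [0.5915 0.2881]
 [0.573  0.2015]] [0.5215 0.2569] [np.float64(0.12522026113038198), np.float64(0.08656291270445861), np.float64(0.12248463598806134), np.float64(0.08860649771589757)]
mould side [[0.5738 0.2005]
 [0.4525 0.2247]
 [0.5914 0.2932]] [0.5219 0.2589] [np.float64(0.12374091391400914), np.float64(0.09429332072128545)]
webtop side [array([0.5464, 0.2501]), array([0.4963, 0.2606])]
mouth tri (array([0.5033, 0.1672, 0.0597]), np.float64(0.0006507110128287566))
tray scene [[0.594  0.0125]
 [0.5982 0.1332]
 [0.7262 0.1244]
 [0.7192 0.0118]] [0.6594 0.0705]
tray side [[0.7196 0.0111]
 [0.5898 0.0181]
 [0.597  0.1343]
 [0.7224 0.1313]] [0.6572 0.0737] [np.float64(0.12030084820923266), np.float64(0.12996580138869868), np.float64(0.11642447416442561), np.float64(0.12542457827269715)]
tip (array([ 0.5903, -0.342 ,  0.0619]), np.float64(0.0011594779572925203))
collar (array([ 0.4843, -0.3265,  0.0616]), np.float64(0.00067417050094713))
hend top [ 0.3881 -0.3102  0.07  ] [ 0.3856 -0.3137  0.07  ]
lens (array([ 0.6854, -0.1431,  0.2044]), np.float64(0.0006585926222349678))
post top (array([ 0.7796, -0.1372,  0.2173]), np.float64(0.0016541564991845233))
foot [ 0.7813 -0.1383  0.012 ]
spare, jar, tape [0.7238 0.3015 0.03  ] [0.3082 0.4057 0.085 ] [ 0.7062 -0.3618  0.04  ]
```

Sizes and heights agree: mould sides 124 and 94 mm, tray 130 and 120 mm, lens height about 0.20. That gives:
- **Mould:** centre (0.522, 0.258), heading of its x about 78.6°.
- **Gauge:** origin about (0.442, -0.320), heading about -8.4°.

Now I set out above the bracket.

Run:
```python
from h import *
need([.5217,.258,.205],np.radians(78.6))
```

```text
offset [-439.8 -343.2   51. ]
turn [-0.1   0.   -3.19] shift after turn [-420.  -367.3   50.4]
turn [1.0000e-02 1.5000e-01 1.7681e+02] shift after turn [420.  367.3  50.4]
```

```bash
python3 -m handwheel '[{"offset":[0,0,0],"turn":[0,0,-3.2]},{"offset":[-28,-24.5,3.4],"turn":[0,0,0]},{"offset":[-28,-24.5,3.4],"turn":[0,0,0]},{"offset":[-28,-24.5,3.4],"turn":[0,0,0]},{"offset":[-28,-24.5,3.4],"turn":[0,0,0]}]' 1
for i in 1 2; do python3 -m handwheel '[{"offset":[-28,-24.5,3.4],"turn":[0,0,0]},{"offset":[-28,-24.5,3.4],"turn":[0,0,0]},{"offset":[-28,-24.5,3.4],"turn":[0,0,0]},{"offset":[-28,-24.5,3.4],"turn":[0,0,0]},{"offset":[-28,-24.5,3.4],"turn":[0,0,0]}]'; done
python3 - <<'E'
from h import *
st();snap('wrist','w1');need([.5217,.258,.205],np.radians(78.6))
E
```

```text
t: 0.65
tcp_pos: [0.2738, 0.582, 0.2423]
tcp_rot: [0.0, 0.099, 0.995, -0.0]
ft_force: [0.5, -0.4, 0.1]
grip_width: 0.0856
t: 1.15
tcp_pos: [0.3868, 0.4342, 0.2254]
tcp_rot: [-0.0, 0.099, 0.995, -0.0]
ft_force: [1.1, 1.2, 0.3]
grip_width: 0.0856
t: 1.65
tcp_pos: [0.4999, 0.2866, 0.2084]
tcp_rot: [-0.0, 0.099, 0.995, -0.0]
ft_force: [0.5, 0.6, -0.8]
grip_width: 0.0856
t 1.65 p [0.4999 0.2866 0.2084] q [-1.000e-04  9.920e-02  9.951e-01 -1.000e-04] F [ 0.5  0.6 -0.8] w 0.0856 j [-0.63  0.47  0.05  1.99 -0.03  0.68  0.81]
offset [-21.  -16.9   3.3]
turn [-0.27  0.22 -0.55] shift after turn [-20.9 -17.1   3.1]
turn [  0.35   0.42 179.45] shift after turn [20.9 17.1  3.1]
```

View pics/w1.png

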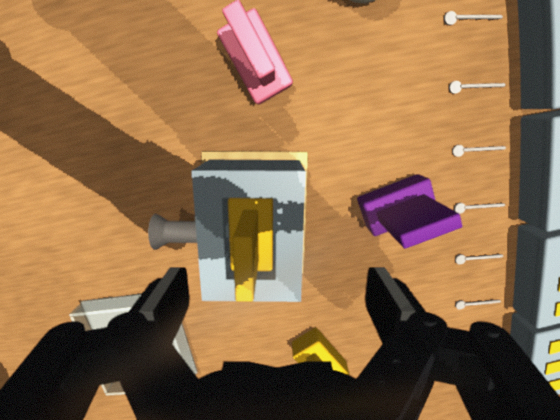

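The wrist view shows the mould top with corners (193,171), (305,171), (301,300), (201,300), the yellow web inside it, and the tube mouth at (157,231) on the left.

Run:
```python
from h import *
P=np.array([onz('w1',p,.075)[:2] for p in[(193,171),(305,171),(301,300),(201,300)]])
print(P,P.mean(0),[np.linalg.norm(P[i]-P[i-1]) for i in range(4)])
print(np.degrees(np.arctan2(*(P[1]-P[0])[::-1])),np.degrees(np.arctan2(*(P[2]-P[3])[::-1])),np.degrees(np.arctan2(*(P[0]-P[3])[::-1])),np.degrees(np.arctan2(*(P[1]-P[2])[::-1])))
print('mouth',onz('w1',(157,231),.055),'expected px web top centre',proj('w1',[.5217,.258,.131]))
im=cv2.imread('pics/w1.png');h=cv2.cvtColor(im,cv2.COLOR_BGR2HSV);print(h[300-4,245],h[270,240],h[250,262])
```

```text
[[0.45505536 0.22503508]
 [0.47349231 0.31558127]
 [0.59361561 0.29101642]
 [0.5752478  0.19787843]] [0.52435277 0.2573778 ] [np.float64(0.12322218308654849), np.float64(0.09240419090430754), np.float64(0.12260929090605037), np.float64(0.09493188250466797)]
78.49081369374977 78.84381975753533 167.26819781856577 168.4425372671992
mouth [0.50575103 0.16897811 0.055     ] expected px web top centre [243.16766399 267.25306126]
[ 27 175 238] [ 22 197 115] [ 25 207 243]
```

Agrees with the first estimate to within 3 mm. Going down onto the web and gripping.

```bash
python3 -m handwheel '[{"offset":[-21.7,-17.1,0],"turn":[0,0,-0.4]},{"offset":[0,0,25],"turn":[0,0,0]},{"offset":[0,0,30],"turn":[0,0,0]},{"offset":[0,0,25],"turn":[0,0,0]},{"offset":[0,0,18],"turn":[0,0,0]}]'
python3 -m handwheel '[{"offset":[0,0,0],"turn":[0,0,0]},{"offset":[0,0,0],"turn":[0,0,0]},{"offset":[0,0,0],"turn":[0,0,0]},{"offset":[0,0,0],"turn":[0,0,0]},{"offset":[0,0,0],"turn":[0,0,0]}]' 0
python3 -m handwheel '[{"offset":[0,0,0],"turn":[0,0,0]},{"offset":[0,0,0],"turn":[0,0,0]},{"offset":[0,0,0],"turn":[0,0,0]},{"offset":[0,0,0],"turn":[0,0,0]},{"offset":[0,0,0],"turn":[0,0,0]}]'
```

```text
t: 2.2
tcp_pos: [0.5163, 0.2665, 0.109]
tcp_rot: [-0.001, 0.096, 0.995, -0.001]
ft_force: [0.8, -0.2, -1.1]
grip_width: 0.0854
t: 2.7
tcp_pos: [0.5165, 0.2635, 0.1113]
tcp_rot: [-0.001, 0.096, 0.995, -0.003]
ft_force: [1.7, -16.5, -6.7]
grip_width: 0.0137
t: 3.2
tcp_pos: [0.5162, 0.2627, 0.1108]
tcp_rot: [-0.001, 0.097, 0.995, -0.003]
ft_force: [-0.5, -5.5, 2.3]
grip_width: 0.0134
```

Gripped at 13.4 mm (the web is 14 mm). The bracket sits about 3 mm off centre, so I ease it back and lift.

```bash
python3 -m handwheel '[{"offset":[0,-3,0],"turn":[0,0,0]},{"offset":[0,0,-4],"turn":[0,0,0]},{"offset":[0,0,-10],"turn":[0,0,0]},{"offset":[0,0,-15],"turn":[0,0,0]},{"offset":[0,0,-20],"turn":[0,0,0]}]'
python3 -m handwheel '[{"offset":[0,0,-15],"turn":[0,0,0]},{"offset":[0,0,-6],"turn":[0,0,0]},{"offset":[0,0,0],"turn":[0,0,0]},{"offset":[0,0,0],"turn":[0,0,0]},{"offset":[0,0,0],"turn":[0,0,0]}]'
python3 - <<'E'
from h import *
st();need([.658-.007,.0725+.002,.185],np.radians(78.5));snap('side','s1')
snap('wrist','w2')
a=cv2.imread('pics/s1.png')[220:400,120:360];b=cv2.imread('pics/w2.png');cv2.imwrite('pics/v3.png',np.hstack([cv2.resize(a,None,fx=2,fy=2)[:360],cv2.resize(b,None,fx=320/560,fy=360/420)]))
E
```

```text
t: 3.7
tcp_pos: [0.5158, 0.2638, 0.1601]
tcp_rot: [-0.001, 0.096, 0.995, -0.0]
ft_force: [-0.1, 0.1, -0.9]
grip_width: 0.0132
t: 4.2
tcp_pos: [0.516, 0.2639, 0.18]
tcp_rot: [-0.001, 0.096, 0.995, -0.0]
ft_force: [-0.0, 0.2, -1.4]
grip_width: 0.0136
t 4.2 p [0.516  0.2639 0.18  ] q [-6.000e-04  9.560e-02  9.954e-01 -3.000e-04] F [-0.   0.2 -1.4] w 0.0136 j [-0.58  0.51  0.04  2.   -0.04  0.63  0.86]
offset [-168.6 -160.2   -5.1]
turn [-0.04 -0.06  0.52] shift after turn [-170.  -158.7   -5. ]
turn [ 9.0000e-02 -6.0000e-02 -1.7948e+02] shift after turn [170.  158.7  -5. ]
```

View pics/v3.png

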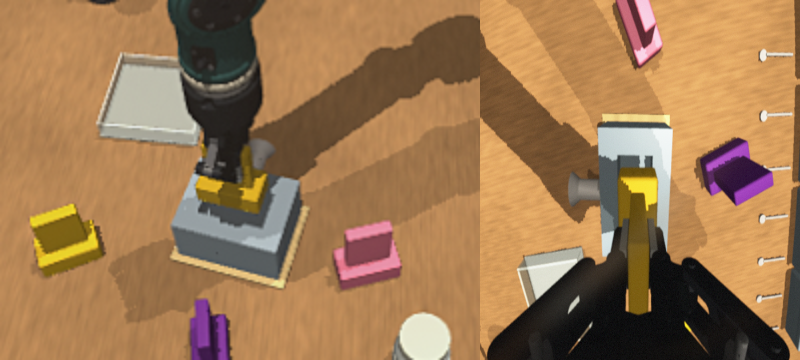

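The bracket hangs upright in the jaws, clear of the mould. Moving over the tray.

```bash
for i in 1 2; do python3 -m handwheel '[{"offset":[-17,-16,0],"turn":[0,0,0]},{"offset":[-17,-16,0],"turn":[0,0,0]},{"offset":[-17,-16,0],"turn":[0,0,0]},{"offset":[-17,-16,0],"turn":[0,0,0]},{"offset":[-17,-16,0],"turn":[0,0,0]}]'; done
python3 -m handwheel '[{"offset":[0,0,0],"turn":[0,0,0]},{"offset":[0,0,0],"turn":[0,0,0]},{"offset":[0,0,0],"turn":[0,0,0]},{"offset":[0,0,25],"turn":[0,0,0]},{"offset":[0,0,25],"turn":[0,0,0]}]'
python3 - <<'E'
from h import *
st();need([.658-.007,.0725+.002,.079],np.radians(78.5))
E
```

```text
t: 4.8
tcp_pos: [0.585, 0.1682, 0.1801]
tcp_rot: [-0.0, 0.096, 0.995, -0.0]
ft_force: [-0.0, 0.6, -1.6]
grip_width: 0.013
t: 5.3
tcp_pos: [0.653, 0.0735, 0.1799]
tcp_rot: [-0.001, 0.096, 0.995, -0.0]
ft_force: [0.2, -0.3, -1.4]
grip_width: 0.0133
t: 5.8
tcp_pos: [0.6531, 0.0764, 0.131]
tcp_rot: [0.001, 0.095, 0.996, 0.001]
ft_force: [-0.9, 0.3, -2.4]
grip_width: 0.0134
t 5.8 p [0.6531 0.0764 0.131 ] q [9.000e-04 9.470e-02 9.955e-01 8.000e-04] F [-0.9  0.3 -2.4] w 0.0134 j [-0.2   0.66  0.03  1.85 -0.03  0.63  1.22]
offset [ 1.7 -2.4 52. ]
turn [0.1  0.1  0.64] shift after turn [ 1.6 -2.3 52. ]
turn [-1.5000e-01  1.6000e-01 -1.7936e+02] shift after turn [-1.6  2.3 52. ]
```

```bash
python3 -m handwheel '[{"offset":[0,0,20],"turn":[0,0,0]},{"offset":[0,0,15],"turn":[0,0,0]},{"offset":[0,0,9],"turn":[0,0,0]},{"offset":[0,0,3],"turn":[0,0,0]},{"offset":[0,0,0],"turn":[0,0,0]}]'
python3 -m handwheel '[{"offset":[0,0,2],"turn":[0,0,0]},{"offset":[0,0,1.5],"turn":[0,0,0]},{"offset":[0,0,0],"turn":[0,0,0]},{"offset":[0,0,0],"turn":[0,0,0]},{"offset":[0,0,0],"turn":[0,0,0]}]'
```

```text
t: 6.3
tcp_pos: [0.653, 0.0747, 0.0838]
tcp_rot: [0.0, 0.096, 0.995, 0.0]
ft_force: [0.7, 0.3, -1.5]
grip_width: 0.0133
t: 6.8
tcp_pos: [0.653, 0.0744, 0.0805]
tcp_rot: [0.0, 0.096, 0.995, 0.0]
ft_force: [-0.2, 0.4, -1.9]
grip_width: 0.0132
```

```bash
python3 -m handwheel '[{"offset":[0,0,1.5],"turn":[0,0,0]},{"offset":[0,0,0],"turn":[0,0,0]},{"offset":[0,0,0],"turn":[0,0,0]},{"offset":[0,0,0],"turn":[0,0,0]},{"offset":[0,0,0],"turn":[0,0,0]}]'
python3 -m handwheel '[{"offset":[0,0,1],"turn":[0,0,0]},{"offset":[0,0,0],"turn":[0,0,0]},{"offset":[0,0,0],"turn":[0,0,0]},{"offset":[0,0,0],"turn":[0,0,0]},{"offset":[0,0,0],"turn":[0,0,0]}]'
```

```text
t: 7.3
tcp_pos: [0.653, 0.0744, 0.0787]
tcp_rot: [0.0, 0.096, 0.995, 0.0]
ft_force: [0.6, 0.1, -1.5]
grip_width: 0.0134
t: 7.8
tcp_pos: [0.6531, 0.0744, 0.0787]
tcp_rot: [0.0, 0.096, 0.995, 0.0]
ft_force: [-0.7, -0.7, 6.1]
grip_width: 0.0132
```

Contact at the expected height (0.0787 m, +6 N). Releasing and rising.

```bash
python3 -m handwheel '[{"offset":[0,0,0],"turn":[0,0,0]},{"offset":[0,0,0],"turn":[0,0,0]},{"offset":[0,0,0],"turn":[0,0,0]},{"offset":[0,0,0],"turn":[0,0,0]},{"offset":[0,0,0],"turn":[0,0,0]}]' 1
python3 -m handwheel '[{"offset":[0,0,-10],"turn":[0,0,0]},{"offset":[0,0,-25],"turn":[0,0,0]},{"offset":[0,0,-40],"turn":[0,0,0]},{"offset":[0,0,-40],"turn":[0,0,0]},{"offset":[0,0,-25],"turn":[0,0,0]}]'
python3 - <<'E'
from h import *
st();need([.442,-.320,.2],np.radians(81.6))
snap('side','s2')
E
```

```text
t: 8.3
tcp_pos: [0.6528, 0.0744, 0.0775]
tcp_rot: [-0.0, 0.096, 0.995, -0.0]
ft_force: [1.6, -0.3, -0.4]
grip_width: 0.0837
t: 8.8
tcp_pos: [0.6543, 0.0745, 0.2217]
tcp_rot: [0.002, 0.096, 0.995, 0.001]
ft_force: [-0.5, -1.4, -0.0]
grip_width: 0.0852
t 8.8 p [0.6543 0.0745 0.2217] q [2.300e-03 9.590e-02 9.954e-01 6.000e-04] F [-0.5 -1.4 -0. ] w 0.0852 j [-0.21  0.54  0.04  1.8  -0.03  0.8   1.22]
offset [ 133.2 -427.8   20.4]
turn [ 0.09  0.26 -2.61] shift after turn [ 152.4 -421.3   21.7]
turn [ 4.1000e-01 -1.4000e-01  1.7739e+02] shift after turn [-152.4  421.3   21.7]
```

```bash
python3 -m handwheel '[{"offset":[0,0,0],"turn":[0,0,-2.7]},{"offset":[11,-30,0],"turn":[0,0,0]},{"offset":[11,-30,0],"turn":[0,0,0]},{"offset":[11,-30,0],"turn":[0,0,0]},{"offset":[11,-30,0],"turn":[0,0,0]}]'
for i in 1 2; do python3 -m handwheel '[{"offset":[11,-30,2],"turn":[0,0,0]},{"offset":[11,-30,2],"turn":[0,0,0]},{"offset":[11,-30,2],"turn":[0,0,0]},{"offset":[11,-30,2],"turn":[0,0,0]},{"offset":[11,-30,2],"turn":[0,0,0]}]'; done
python3 -m handwheel '[{"offset":[0,0,0],"turn":[0,0,0]},{"offset":[0,0,0],"turn":[0,0,0]},{"offset":[0,0,0],"turn":[0,0,0]},{"offset":[0,0,0],"turn":[0,0,0]},{"offset":[0,0,0],"turn":[0,0,0]}]'
python3 - <<'E'
from h import *
st();need([.442,-.320,.2],np.radians(81.6))
snap('wrist','w3');snap('side','s3')
a=cv2.imread('pics/s3.png')[230:370,120:300];b=cv2.imread('pics/w3.png')
cv2.imwrite('pics/v4.png',np.vstack([b,np.hstack([a,np.zeros((140,380,3),np.uint8)])]))
E
```

```text
t: 9.35
tcp_pos: [0.5914, -0.039, 0.2182]
tcp_rot: [0.0, 0.072, 0.997, -0.0]
ft_force: [-0.1, -0.1, -0.4]
grip_width: 0.0849
t: 9.85
tcp_pos: [0.5153, -0.1796, 0.2082]
tcp_rot: [0.0, 0.072, 0.997, -0.0]
ft_force: [-0.2, -0.7, -0.3]
grip_width: 0.0853
t: 10.35
tcp_pos: [0.4393, -0.3201, 0.1982]
tcp_rot: [0.0, 0.072, 0.997, -0.0]
ft_force: [-0.3, -0.8, -0.1]
grip_width: 0.0854
t: 10.85
tcp_pos: [0.4407, -0.3178, 0.1978]
tcp_rot: [0.0, 0.071, 0.997, 0.0]
ft_force: [0.1, 0.2, -0.0]
grip_width: 0.0852
t 10.85 p [ 0.4407 -0.3178  0.1978] q [2.000e-04 7.120e-02 9.975e-01 2.000e-04] F [ 0.1  0.2 -0. ] w 0.0852 j [ 0.52  0.45  0.03  2.07 -0.02  0.63  1.99]
offset [-1.6 -2.  -2.2]
turn [0.02 0.02 0.23] shift after turn [-1.6 -2.  -2.2]
turn [-4.0000e-02  4.0000e-02 -1.7977e+02] shift after turn [ 1.6  2.  -2.2]
```

View pics/v4.png

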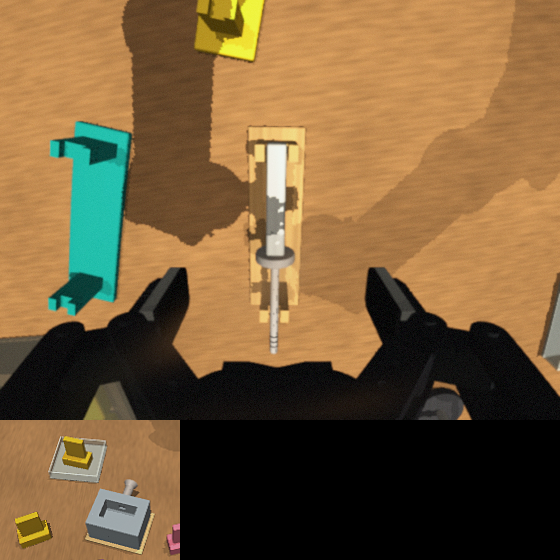

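The bracket stands on its flange in the tray, and the mould is empty. In the wrist view the rod's handle end is at (277,144), the collar at (275,257) and the tip at (274,352).

Run:
```python
from h import *
t=onz('w3',(274,352),.06);h=onz('w3',(277,144),.07);hc=onz('w3',(276,250),.07)
print(t,h,hc,np.linalg.norm(t[:2]-h[:2]))
d=(t-h)[:2];print('head',np.degrees(np.arctan2(d[1],d[0])),'by handle',np.degrees(np.arctan2(*(hc-h)[:2][::-1])));u=d/np.linalg.norm(d);print('origin',t[:2]-.15*u,h[:2]+.06*u)
o=(t[:2]-.15*u+h[:2]+.06*u)/2
need([*o,.066],np.arctan2(d[1],d[0])+np.pi/2)
# bracket in tray
for p in [(75+120-0,0)]:pass
im=cv2.imread('pics/s3.png');hs=cv2.cvtColor(im,cv2.COLOR_BGR2HSV);m=cv2.inRange(hs,(18,120,60),(32,255,255))
c=max([c for c in cv2.findContours(m[240:310,165:235],0,2)[0]],key=cv2.contourArea)+[165,240]
print(cv2.boundingRect(c),'pred box',[proj('s3',[.66,.0724,z]) for z in(.004,.034,.099)])
```

```text
[ 0.59554258 -0.34303242  0.06      ] [ 0.38739325 -0.30996301  0.07      ] [ 0.47693884 -0.32372384  0.07      ] 0.21075988716052033
head -9.027332235043312 by handle -8.736523454120782
origin [ 0.44740054 -0.31949658] [ 0.44665006 -0.31937735]
offset [ -6.7  -0.3 131.8]
turn [0.01 0.01 0.82] shift after turn [ -6.7  -0.2 131.8]
turn [-1.0000e-02  2.0000e-02 -1.7918e+02] shift after turn [  6.7   0.2 131.8]
(182, 246, 30, 33) pred box [array([198.34690104, 270.71679669]), array([196.71267708, 264.02651566]), array([192.9699433 , 248.63696212])]
```

```bash
python3 -m handwheel '[{"offset":[-5,0,0],"turn":[0,0,0.6]},{"offset":[0,0,30],"turn":[0,0,0]},{"offset":[0,0,35],"turn":[0,0,0]},{"offset":[0,0,35],"turn":[0,0,0]},{"offset":[0,0,20],"turn":[0,0,0]}]'
python3 -m handwheel '[{"offset":[0,0,11],"turn":[0,0,0]},{"offset":[0,0,0],"turn":[0,0,0]},{"offset":[0,0,0],"turn":[0,0,0]},{"offset":[0,0,0],"turn":[0,0,0]},{"offset":[0,0,0],"turn":[0,0,0]}]'
python3 -m handwheel '[{"offset":[0,0,0],"turn":[0,0,0]},{"offset":[0,0,0],"turn":[0,0,0]},{"offset":[0,0,0],"turn":[0,0,0]},{"offset":[0,0,0],"turn":[0,0,0]},{"offset":[0,0,0],"turn":[0,0,0]}]' 0
python3 -m handwheel '[{"offset":[0,0,0],"turn":[0,0,0]},{"offset":[0,0,0],"turn":[0,0,0]},{"offset":[0,0,0],"turn":[0,0,0]},{"offset":[0,0,0],"turn":[0,0,0]},{"offset":[0,0,0],"turn":[0,0,0]}]'
```

```text
t: 11.45
tcp_pos: [0.4446, -0.319, 0.0754]
tcp_rot: [-0.001, 0.078, 0.997, 0.001]
ft_force: [-0.1, -0.3, 0.4]
grip_width: 0.0855
t: 11.95
tcp_pos: [0.4456, -0.3202, 0.0679]
tcp_rot: [0.001, 0.078, 0.997, -0.001]
ft_force: [0.2, -0.3, -0.1]
grip_width: 0.0849
t: 12.45
tcp_pos: [0.4449, -0.3197, 0.0669]
tcp_rot: [0.0, 0.078, 0.997, 0.0]
ft_force: [-1.1, 2.1, 2.2]
grip_width: 0.015
t: 12.95
tcp_pos: [0.4449, -0.3197, 0.0669]
tcp_rot: [0.0, 0.078, 0.997, -0.0]
ft_force: [-0.2, 0.5, 5.1]
grip_width: 0.015
```

```bash
python3 -m handwheel '[{"offset":[0,0,-5],"turn":[0,0,0]},{"offset":[0,0,-15],"turn":[0,0,0]},{"offset":[0,0,-25],"turn":[0,0,0]},{"offset":[0,0,-25],"turn":[0,0,0]},{"offset":[0,0,-20],"turn":[0,0,0]}]'
python3 - <<'E'
from h import *
st();need([.467,-.019,.157],np.radians(168.5))
E
for i in 1 2; do python3 -m handwheel '[{"offset":[0,0,0],"turn":[0,0,-8.5]},{"offset":[0,0,0],"turn":[0,0,-8.5]},{"offset":[0,0,0],"turn":[0,0,-8.5]},{"offset":[0,0,0],"turn":[0,0,-8.5]},{"offset":[0,0,0],"turn":[0,0,-8.5]}]'; done
python3 - <<'E'
from h import *
st();need([.467,-.019,.157],np.radians(168.5))
E
```

```text
t: 13.45
tcp_pos: [0.4447, -0.3197, 0.1577]
tcp_rot: [0.0, 0.078, 0.997, -0.0]
ft_force: [0.7, -1.3, -1.2]
grip_width: 0.0151
t 13.45 p [ 0.4447 -0.3197  0.1577] q [ 1.00e-04  7.75e-02  9.97e-01 -1.00e-04] F [ 0.7 -1.3 -1.2] w 0.0151 j [ 0.52  0.51  0.03  2.09 -0.03  0.54  1.98]
offset [ 24.5 300.5   0.6]
turn [-1.000e-02 -0.000e+00 -8.739e+01] shift after turn [-299.1   38.1    0.7]
turn [-0.000e+00  1.000e-02  9.261e+01] shift after turn [299.1 -38.1   0.7]
t: 13.95
tcp_pos: [0.4444, -0.3195, 0.1565]
tcp_rot: [-0.0, -0.292, 0.956, 0.0]
ft_force: [-0.3, -0.4, -1.7]
grip_width: 0.0148
t: 14.45
tcp_pos: [0.4443, -0.3196, 0.1565]
tcp_rot: [-0.0, -0.619, 0.786, 0.0]
ft_force: [-0.3, -0.6, -1.5]
grip_width: 0.0154
t 14.45 p [ 0.4443 -0.3196  0.1565] q [-4.000e-04 -6.188e-01  7.856e-01  2.000e-04] F [-0.3 -0.6 -1.5] w 0.0154 j [ 0.85  0.54 -0.41  2.07  0.38  0.6   3.07]
offset [-297.5   48.4   -0.6]
turn [ 0.05 -0.02 -2.05] shift after turn [-299.1   37.7   -0.5]
turn [-3.0000e-02 -8.0000e-02  1.7795e+02] shift after turn [299.1 -37.7  -0.5]
```

Joint 7 is near its limit, but moving towards the mould relieves it. I keep the turn small.

```bash
for i in 1 2; do python3 -m handwheel '[{"offset":[-29.8,4.8,0],"turn":[0,0,0]},{"offset":[-29.8,4.8,0],"turn":[0,0,0]},{"offset":[-29.8,4.8,0],"turn":[0,0,0]},{"offset":[-29.8,4.8,0],"turn":[0,0,0]},{"offset":[-29.8,4.8,0],"turn":[0,0,0]}]'; done
python3 -m handwheel '[{"offset":[0,0,0],"turn":[0,0,-2]},{"offset":[0,0,0],"turn":[0,0,0]},{"offset":[0,0,0],"turn":[0,0,0]},{"offset":[0,0,0],"turn":[0,0,0]},{"offset":[0,0,0],"turn":[0,0,0]}]'
python3 - <<'E'
from h import *
st();need([.467,-.019,.157],np.radians(168.5));snap('wrist','w4');snap('side','s4');snap('scene','c4')
a=cv2.imread('pics/s4.png')[200:350,180:340];b=cv2.imread('pics/w4.png');c=cv2.imread('pics/c4.png')[130:280,230:390]
cv2.imwrite('pics/v5.png',np.hstack([b[:, :],np.vstack([cv2.resize(a,(224,210)),cv2.resize(c,(224,210))])]))
E
```

```text
t: 14.95
tcp_pos: [0.4569, -0.1683, 0.1565]
tcp_rot: [-0.0, -0.616, 0.788, 0.0]
ft_force: [0.1, -0.2, -1.3]
grip_width: 0.0152
t: 15.45
tcp_pos: [0.4695, -0.0179, 0.1566]
tcp_rot: [-0.0, -0.616, 0.787, 0.0]
ft_force: [0.9, -1.4, -0.6]
grip_width: 0.015
t: 15.95
tcp_pos: [0.4696, -0.0201, 0.1566]
tcp_rot: [-0.0, -0.629, 0.777, -0.0]
ft_force: [0.0, 0.4, -1.2]
grip_width: 0.0151
t 15.95 p [ 0.4696 -0.0201  0.1566] q [-3.000e-04 -6.291e-01  7.773e-01 -1.000e-04] F [ 0.   0.4 -1.2] w 0.0151 j [ 0.25  0.46 -0.4   2.24  0.37  0.5   2.5 ]
offset [-0.5  2.8 -0.4]
turn [ 0.02 -0.03 -0.53] shift after turn [-0.5  2.8 -0.4]
turn [-5.0000e-02 -2.0000e-02  1.7947e+02] shift after turn [ 0.5 -2.8 -0.4]
```

View pics/v5.png

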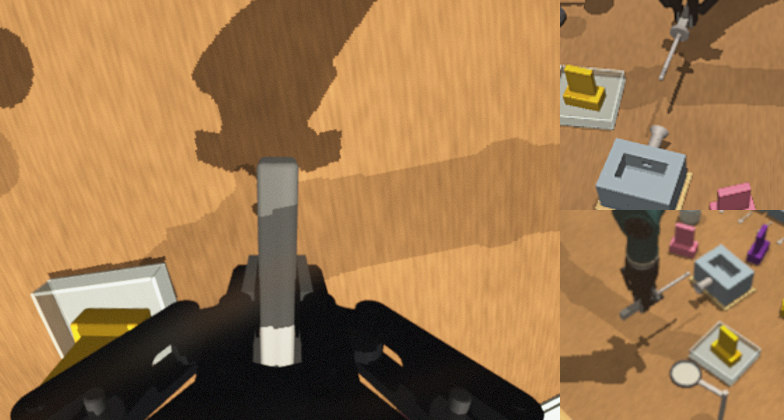

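The rod is held level, with the tip pointing at the tube. Lowering to the tube's height, then comparing tip and mouth from both cameras.

```bash
python3 -m handwheel '[{"offset":[0,2.8,10],"turn":[0,0,-0.5]},{"offset":[0,0,25],"turn":[0,0,0]},{"offset":[0,0,25],"turn":[0,0,0]},{"offset":[0,0,20],"turn":[0,0,0]},{"offset":[0,0,14],"turn":[0,0,0]}]'
python3 -m handwheel '[{"offset":[0,0,0],"turn":[0,0,0]},{"offset":[0,0,0],"turn":[0,0,0]},{"offset":[0,0,0],"turn":[0,0,0]},{"offset":[0,0,0],"turn":[0,0,0]},{"offset":[0,0,0],"turn":[0,0,0]}]'
python3 - <<'E'
from h import *
s=st();need([.467,-.019,.062],np.radians(168.5));snap('side','s5');snap('scene','c5')
x=-rot(s).as_matrix()[:,0];T=s['tcp_pos']+.15*x-[0,0,.0069];print('pred tip',T,proj('s5',T),proj('c5',T),'mouth px',proj('s5',[.5047,.1678,.055]),proj('c5',[.5047,.1678,.055]))
def c(f,P):
    p=proj(f,P).astype(int);im=cv2.imread(f'pics/{f}.png');x,y=p-[32,45];print(f,x,y);return cv2.resize(im[y:y+90,x:x+65],None,fx=6,fy=6,interpolation=cv2.INTER_CUBIC)
M=[.490,.09,.055]
cv2.imwrite('pics/v6.png',np.hstack([c('s5',M),c('c5',M)]))
E
```

```text
t: 16.6
tcp_pos: [0.4662, -0.0182, 0.0609]
tcp_rot: [-0.001, -0.634, 0.774, 0.001]
ft_force: [0.1, 0.3, -1.8]
grip_width: 0.0153
t: 17.1
tcp_pos: [0.4675, -0.0184, 0.0633]
tcp_rot: [0.001, -0.633, 0.774, -0.0]
ft_force: [-0.8, -0.5, -2.0]
grip_width: 0.015
t 17.1 p [ 0.4675 -0.0184  0.0633] q [ 6.000e-04 -6.333e-01  7.739e-01 -4.000e-04] F [-0.8 -0.5 -2. ] w 0.015 j [ 0.11  0.63 -0.22  2.29  0.52  0.26  2.36]
offset [0.7 0.4 1.3]
turn [-0.08  0.02  0.09] shift after turn [0.7 0.4 1.3]
turn [-3.0000e-02 -1.2000e-01 -1.7991e+02] shift after turn [-0.7 -0.4  1.3]
pred tip [0.49717101 0.12862989 0.05649633] [255.0974164  279.79172888] [319.98718869 191.51638932] mouth px [250.44615828 293.18104316] [328.2079604  186.17405869]
s5 227 222
c5 279 152
```

View pics/v6.png

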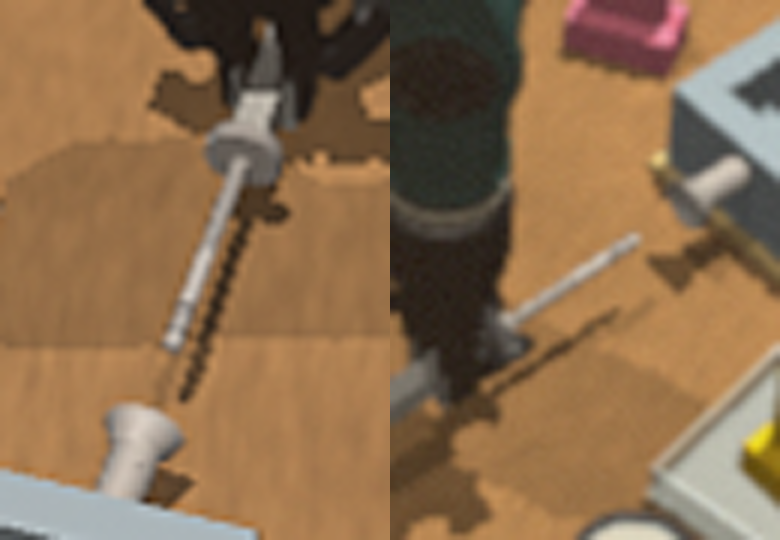

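Tip pixels match the prediction to within 1 px in both views. Extending the probe line passes the mouth centre within 1–2 mm, well inside the 28 mm flare. Inserting in steps.

```bash
python3 -m handwheel '[{"offset":[-12,0.4,0.7],"turn":[0,0,0]},{"offset":[-12,0,0],"turn":[0,0,0]},{"offset":[-12,0,0],"turn":[0,0,0]},{"offset":[-9,0,0],"turn":[0,0,0]},{"offset":[0,0,0],"turn":[0,0,0]}]'
python3 -m handwheel '[{"offset":[-5,0,0],"turn":[0,0,0]},{"offset":[-5,0,0],"turn":[0,0,0]},{"offset":[-5,0,0],"turn":[0,0,0]},{"offset":[0,0,0],"turn":[0,0,0]},{"offset":[0,0,0],"turn":[0,0,0]}]'
python3 - <<'E'
from h import *
s=st();print(s['torque'],state()['torque']);need([.5047-.045*.199,.1678-.045*.98,.0625],np.radians(168.5))
E
```

```text
t: 17.7
tcp_pos: [0.4763, 0.0285, 0.0621]
tcp_rot: [0.001, -0.635, 0.773, 0.0]
ft_force: [-0.0, -0.9, -1.4]
grip_width: 0.0152
t: 18.2
tcp_pos: [0.4785, 0.0405, 0.062]
tcp_rot: [-0.0, -0.633, 0.774, -0.0]
ft_force: [0.4, 0.2, -2.1]
grip_width: 0.0153
t 18.2 p [0.4785 0.0405 0.062 ] q [-1.000e-04 -6.334e-01  7.738e-01 -0.000e+00] F [ 0.4  0.2 -2.1] w 0.0153 j [-0.02  0.64 -0.22  2.26  0.49  0.28  2.28]
[-0.07348825  0.03404016 -0.00446606] [-0.07348825  0.03404016 -0.00446606]
offset [-84.9  -0.4  -0.5]
turn [ 0.   -0.01  0.1 ] shift after turn [-84.9  -0.3  -0.5]
turn [ 2.000e-02  0.000e+00 -1.799e+02] shift after turn [84.9  0.3 -0.5]
```

No contact forces with the tip past the flare. Continuing.

```bash
python3 -m handwheel '[{"offset":[-8,0,0],"turn":[0,0,0]},{"offset":[-8,0,0],"turn":[0,0,0]},{"offset":[-8,0,0],"turn":[0,0,0]},{"offset":[-8,0,0],"turn":[0,0,0]},{"offset":[-8,0,0],"turn":[0,0,0]}]'
python3 -m handwheel '[{"offset":[-8,0,0],"turn":[0,0,0]},{"offset":[-8,0,0],"turn":[0,0,0]},{"offset":[-8,0,0],"turn":[0,0,0]},{"offset":[-6,0,0],"turn":[0,0,0]},{"offset":[0,0,0],"turn":[0,0,0]}]'
python3 - <<'E'
from h import *
s=st();need([.5047-.045*.199,.1678-.045*.98,.0625],np.radians(168.5))
E
```

```text
t: 18.7
tcp_pos: [0.4866, 0.0809, 0.062]
tcp_rot: [0.0, -0.634, 0.774, 0.0]
ft_force: [-0.1, 0.0, -2.3]
grip_width: 0.0154
t: 19.2
tcp_pos: [0.4928, 0.1106, 0.0621]
tcp_rot: [0.001, -0.634, 0.773, 0.0]
ft_force: [0.0, -0.1, -1.7]
grip_width: 0.0145
t 19.2 p [0.4928 0.1106 0.0621] q [ 6.000e-04 -6.340e-01  7.733e-01  1.000e-04] F [ 0.  -0.1 -1.7] w 0.0145 j [-0.14  0.65 -0.22  2.21  0.44  0.32  2.2 ]
offset [-13.4  -0.3  -0.4]
turn [-0.03  0.06  0.19] shift after turn [-13.4  -0.3  -0.4]
turn [-1.0000e-01 -5.0000e-02 -1.7981e+02] shift after turn [13.4  0.3 -0.4]
```

```bash
python3 -m handwheel '[{"offset":[-4,0,0],"turn":[0,0,0]},{"offset":[-3,0,0],"turn":[0,0,0]},{"offset":[-2,0,0],"turn":[0,0,0]},{"offset":[-1,0,0],"turn":[0,0,0]},{"offset":[0,0,0],"turn":[0,0,0]}]'
python3 -m handwheel '[{"offset":[-1,0,0],"turn":[0,0,0]},{"offset":[-1,0,0],"turn":[0,0,0]},{"offset":[-0.5,0,0],"turn":[0,0,0]},{"offset":[0,0,0],"turn":[0,0,0]},{"offset":[0,0,0],"turn":[0,0,0]}]'
```

```text
t: 19.7
tcp_pos: [0.4944, 0.1191, 0.062]
tcp_rot: [0.0, -0.633, 0.774, -0.0]
ft_force: [-0.5, 0.4, -0.8]
grip_width: 0.0152
t: 20.2
tcp_pos: [0.4948, 0.1214, 0.062]
tcp_rot: [-0.0, -0.633, 0.774, -0.0]
ft_force: [-0.2, 1.0, -2.1]
grip_width: 0.0149
```

```bash
for i in 1 2; do python3 -m handwheel '[{"offset":[-1,0,0],"turn":[0,0,0]},{"offset":[-0.5,0,0],"turn":[0,0,0]},{"offset":[0,0,0],"turn":[0,0,0]},{"offset":[0,0,0],"turn":[0,0,0]},{"offset":[0,0,0],"turn":[0,0,0]}]';done
```

```text
t: 20.7
tcp_pos: [0.4952, 0.1229, 0.062]
tcp_rot: [0.0, -0.633, 0.774, -0.0]
ft_force: [0.8, -0.1, -1.7]
grip_width: 0.0149
t: 21.2
tcp_pos: [0.4951, 0.1233, 0.062]
tcp_rot: [-0.001, -0.633, 0.774, -0.0]
ft_force: [-0.7, -4.2, 1.2]
grip_width: 0.015
```

```bash
python3 -m handwheel '[{"offset":[-1.5,0,0],"turn":[0,0,0]},{"offset":[0,0,0],"turn":[0,0,0]},{"offset":[0,0,0],"turn":[0,0,0]},{"offset":[0,0,0],"turn":[0,0,0]},{"offset":[0,0,0],"turn":[0,0,0]}]'
python3 - <<'E'
from h import *
s=st();snap('side','s6');snap('scene','c6')
def c(f,P):
    p=proj(f,P).astype(int);im=cv2.imread(f'pics/{f}.png');x,y=p-[32,30];return cv2.resize(im[y:y+60,x:x+65],None,fx=6,fy=6,interpolation=cv2.INTER_CUBIC)
M=[.5047,.1678,.055]
cv2.imwrite('pics/v7.png',np.hstack([c('s6',M),c('c6',M)]))
E
```

```text
t: 21.7
tcp_pos: [0.495, 0.1234, 0.062]
tcp_rot: [-0.002, -0.633, 0.775, -0.001]
ft_force: [-0.7, -7.4, 2.7]
grip_width: 0.0146
t 21.7 p [0.495  0.1234 0.062 ] q [-0.002  -0.6325  0.7745 -0.0008] F [-0.7 -7.4  2.7] w 0.0146 j [-0.17  0.66 -0.22  2.2   0.44  0.33  2.18]
```

View pics/v7.png

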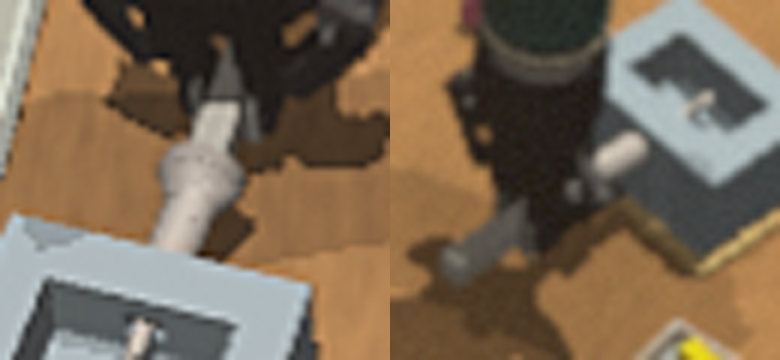

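The collar is flush against the tube rim and the tip shows in the cavity. The arm stopped moving and the axial force built up to 7 N, so it is fully in. Drawing it straight out.

```bash
python3 -m handwheel '[{"offset":[3,0,0],"turn":[0,0,0]},{"offset":[8,0,0],"turn":[0,0,0]},{"offset":[12,0,0],"turn":[0,0,0]},{"offset":[12,0,0],"turn":[0,0,0]},{"offset":[12,0,0],"turn":[0,0,0]}]'
python3 -m handwheel '[{"offset":[15,0,0],"turn":[0,0,0]},{"offset":[15,0,0],"turn":[0,0,0]},{"offset":[15,0,0],"turn":[0,0,0]},{"offset":[15,0,0],"turn":[0,0,0]},{"offset":[15,0,0],"turn":[0,0,0]}]'
python3 -m handwheel '[{"offset":[15,0,0],"turn":[0,0,0]},{"offset":[15,0,0],"turn":[0,0,0]},{"offset":[10,0,0],"turn":[0,0,0]},{"offset":[0,0,0],"turn":[0,0,0]},{"offset":[0,0,0],"turn":[0,0,0]}]'
python3 - <<'E'
from h import *
st()
u=np.array([np.cos(.6),np.sin(.6)]);L=np.array([.6865,-.1431]);print(L-.15*u);need([*(L-.15*u),.127],.6+np.pi/2)
E
```

```text
t: 22.3
tcp_pos: [0.4861, 0.0787, 0.062]
tcp_rot: [-0.0, -0.633, 0.774, 0.0]
ft_force: [-0.3, 0.3, -1.1]
grip_width: 0.0149
t: 22.8
tcp_pos: [0.4713, 0.0048, 0.062]
tcp_rot: [-0.0, -0.633, 0.774, -0.0]
ft_force: [-0.3, -0.7, -1.9]
grip_width: 0.0151
t: 23.3
tcp_pos: [0.464, -0.0329, 0.0621]
tcp_rot: [0.0, -0.633, 0.774, 0.0]
ft_force: [-0.3, 0.2, -2.1]
grip_width: 0.0151
t 23.3 p [ 0.464  -0.0329  0.0621] q [ 4.000e-04 -6.333e-01  7.739e-01  0.000e+00] F [-0.3  0.2 -2.1] w 0.0151 j [ 0.14  0.63 -0.22  2.3   0.53  0.26  2.39]
[ 0.56269966 -0.22779637]
offset [ 171.5 -135.4  -65. ]
turn [-1.000e-02  5.000e-02  4.421e+01] shift after turn [  28.6 -216.6  -64.9]
turn [-6.0000e-02 -2.0000e-02 -1.3579e+02] shift after turn [-28.6 216.6 -64.9]
```

```bash
python3 -m handwheel '[{"offset":[0,0,-13],"turn":[0,0,0]},{"offset":[0,0,-13],"turn":[0,0,0]},{"offset":[0,0,-13],"turn":[0,0,0]},{"offset":[0,0,-13],"turn":[0,0,0]},{"offset":[0,0,-13],"turn":[0,0,0]}]'
python3 -m handwheel '[{"offset":[0,0,0],"turn":[0,0,7.4]},{"offset":[0,0,0],"turn":[0,0,7.4]},{"offset":[0,0,0],"turn":[0,0,7.4]},{"offset":[0,0,0],"turn":[0,0,7.4]},{"offset":[0,0,0],"turn":[0,0,7.4]}]'
python3 -m handwheel '[{"offset":[0,0,0],"turn":[0,0,7.2]},{"offset":[0,0,0],"turn":[0,0,0]},{"offset":[5,-36,0],"turn":[0,0,0]},{"offset":[5,-36,0],"turn":[0,0,0]},{"offset":[5,-36,0],"turn":[0,0,0]}]'
python3 -m handwheel '[{"offset":[5,-36,0],"turn":[0,0,0]},{"offset":[5,-36,0],"turn":[0,0,0]},{"offset":[3,-30,0],"turn":[0,0,0]},{"offset":[0,0,0],"turn":[0,0,0]},{"offset":[0,0,0],"turn":[0,0,0]}]'
python3 -m handwheel '[{"offset":[0,0,0],"turn":[0,0,0]},{"offset":[0,0,0],"turn":[0,0,0]},{"offset":[0,0,0],"turn":[0,0,0]},{"offset":[0,0,0],"turn":[0,0,0]},{"offset":[0,0,0],"turn":[0,0,0]}]'
python3 - <<'E'
from h import *
s=st();u=np.array([np.cos(.6),np.sin(.6)]);L=np.array([.6865,-.1431]);need([*(L-.15*u),.127],.6+np.pi/2)
x=-rot(s).as_matrix()[:,0];T=s['tcp_pos']+.15*x-[0,0,.0069]
snap('side','s7');snap('scene','c7');print('pred tip',T,proj('s7',T),proj('c7',T),'lens',proj('s7',[*L,.2]),proj('c7',[*L,.2]))
out=[]
for f in('s7','c7'):
    p=proj(f,T).astype(int);im=cv2.imread(f'pics/{f}.png');x,y=p-[38,40];print(f,x,y);out.append(cv2.resize(im[y:y+80,x:x+65],None,fx=6,fy=6,interpolation=cv2.INTER_CUBIC))
cv2.imwrite('pics/v8.png',np.hstack(out))
E
```

```text
t: 23.8
tcp_pos: [0.4639, -0.0317, 0.1276]
tcp_rot: [0.0, -0.634, 0.773, 0.0]
ft_force: [-0.5, 0.5, -2.2]
grip_width: 0.015
t: 24.3
tcp_pos: [0.464, -0.0316, 0.1271]
tcp_rot: [0.0, -0.354, 0.935, 0.0]
ft_force: [-0.7, 0.5, -1.0]
grip_width: 0.0146
t: 24.8
tcp_pos: [0.5132, -0.1304, 0.1271]
tcp_rot: [0.0, -0.298, 0.954, 0.0]
ft_force: [0.6, 0.1, -1.3]
grip_width: 0.0147
t: 25.3
tcp_pos: [0.5593, -0.222, 0.1267]
tcp_rot: [-0.0, -0.296, 0.955, 0.0]
ft_force: [-0.1, 1.2, -1.4]
grip_width: 0.0149
t: 25.8
tcp_pos: [0.5593, -0.2216, 0.1271]
tcp_rot: [0.0, -0.296, 0.955, -0.0]
ft_force: [0.6, 0.3, -1.0]
grip_width: 0.015
t 25.8 p [ 0.5593 -0.2216  0.1271] q [ 0.     -0.2961  0.9552 -0.    ] F [ 0.6  0.3 -1. ] w 0.015 j [ 0.44  0.61 -0.2   1.98  0.21  0.57  2.27]
offset [ 0.7 -7.   0.1]
turn [-0.    0.    0.07] shift after turn [ 0.6 -7.   0.1]
turn [-0.0000e+00 -1.0000e-02 -1.7993e+02] shift after turn [-0.6  7.   0.1]
pred tip [ 0.68297251 -0.13679705  0.12023894] [198.48342517 185.98935035] [318.54436259 260.00404444] lens [193.56606892 162.98461008] [319.72005328 247.63098687]
s7 160 145
c7 280 220
```

View pics/v8.png

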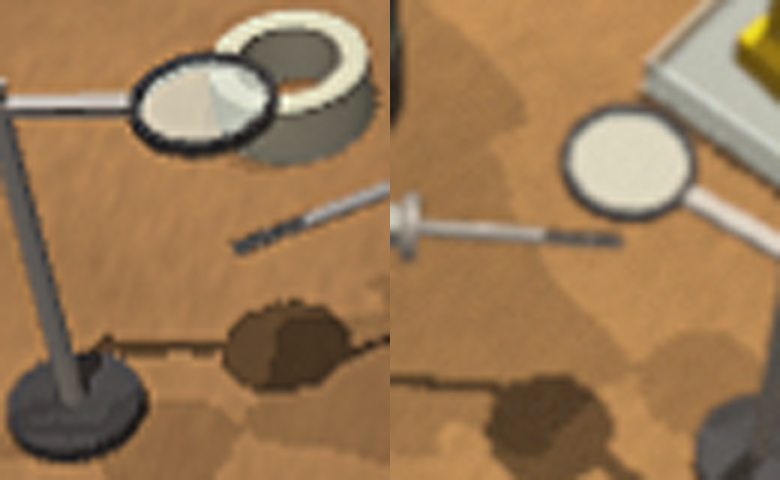

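Tip pixels match the prediction to within 1 px, and the tip is 7 mm short of the lens centre. Correcting.

```bash
python3 -m handwheel '[{"offset":[0.5,-4,0],"turn":[0,0,0]},{"offset":[0,-3,0],"turn":[0,0,0]},{"offset":[0,0,0],"turn":[0,0,0]},{"offset":[0,0,0],"turn":[0,0,0]},{"offset":[0,0,0],"turn":[0,0,0]}]'
python3 -m handwheel '[{"offset":[0,0,0],"turn":[0,0,0]},{"offset":[0,0,0],"turn":[0,0,0]},{"offset":[0,0,0],"turn":[0,0,0]},{"offset":[0,0,0],"turn":[0,0,0]},{"offset":[0,0,0],"turn":[0,0,0]}]'
python3 - <<'E'
from h import *
s=st();x=-rot(s).as_matrix()[:,0];T=s['tcp_pos']+.15*x-[0,0,.0069]
snap('side','s8');snap('scene','c8')
print('pred tip',T)
def S(p,o): return [(p[0]+.5)/6-.5+o[0],(p[1]+.5)/6-.5+o[1]]
print('lens',tri('s7',S((203,104),(160,145)),'c7',S((239,161),(280,220))),'tip before',tri('s7',S((236,247),(160,145)),'c7',S((230,240),(280,220))))
a=cv2.imread('pics/s8.png');b=cv2.imread('pics/c8.png')
cv2.imwrite('pics/v9.png',np.hstack([a[:,100:480],b[:,150:530]]))
E
```

```text
t: 26.4
tcp_pos: [0.5628, -0.2281, 0.127]
tcp_rot: [-0.0, -0.296, 0.955, 0.0]
ft_force: [0.7, -1.0, -1.2]
grip_width: 0.0152
t: 26.9
tcp_pos: [0.5628, -0.2281, 0.127]
tcp_rot: [0.0, -0.296, 0.955, -0.0]
ft_force: [-0.3, -0.2, -0.8]
grip_width: 0.0151
t 26.9 p [ 0.5628 -0.2281  0.127 ] q [ 0.     -0.2957  0.9553 -0.    ] F [-0.3 -0.2 -0.8] w 0.0151 j [ 0.45  0.62 -0.2   1.96  0.21  0.58  2.28]
pred tip [ 0.68659986 -0.14331096  0.12012397]
lens (array([ 0.68547655, -0.1425706 ,  0.20453558]), np.float64(0.0013285763918103337)) tip before (array([ 0.68125217, -0.13711983,  0.12112127]), np.float64(0.0008295381462406726))
```

View pics/v9.png

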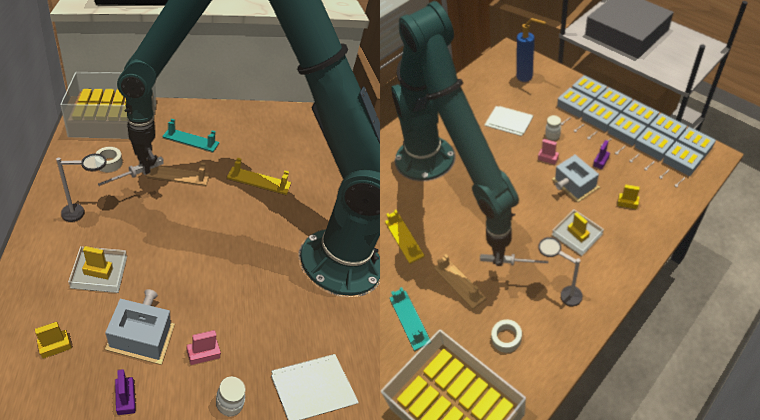

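The overview shows the bracket upright inside the tray, the mould empty, and the spare, tape and jar unmoved. The rod is level, with its tip within 2 mm of below the lens centre. Handing in.

```bash
python3 -c "
from plant import *
print(finish_job())"
```

```text
the job is handed in; nothing more can be done
None
```

The job is done as asked and handed in at about 27 s of the 67 s allowed; `finish_job()` reported no verdict.

- **Bracket:** I lifted it from the mould and set it down on its flange near the middle of the tray, let go and rose clear. It touched the tray floor at the expected height, and the last pictures show it upright inside the tray.
- **Gauge rod:** I took it from the wooden rack and pushed it into the guide tube. The arm stopped moving and the axial force rose to about 7 N. Pictures showed the collar against the tube's mouth and the tip in the cavity. I then drew it straight out.
- **Finish:** The rod is held level and still at about 0.12 m. The tip, worked out from the arm's pose, is at (0.687, -0.143). The camera puts the lens centre at (0.685, -0.143), so they agree within about 2 mm.
- **Bystanders:** In the last overview the spare bracket, the tape roll and the jar look unmoved.

The first descent onto the bracket was about 9 mm off because a move fell short. Closing the grip pushed sideways with about 17 N until I eased the bracket back, and the lift was clean. The side and scene cameras also differed by 1–2 mm on the lens and tip, which is within calibration. No check was left failing.

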